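Put the heel tray away and open the padlock for its hasp

ROBOT

A 6-joint arm with a two-finger parallel gripper is mounted at the origin on the work surface. World frame = base frame: x ahead of the robot, y to its left, z up, the work surface at z = 0. Lengths are in m, angles in rad, forces in N, time in s.
With the tool pointing down it reaches from about 0.25 to 0.775 m from the base axis. Payload 8.9 kg.
Tool frame: the origin (TCP) lies on the centre line of the jaws, within the pads' length; the fingertips stand 14 mm ahead of it and the grasp point (between the pads) lies 5 mm behind it; x points along the fingers, z is the direction in which the jaws open and shut, and the axes are right-handed (so a half turn about x gives the same grasp; the last joint's range is limited). The gripper opens to 85 mm and grips with 20 to 120 N. Pads are 22 mm wide; open, the fingers measure 114 mm over their backs; the gripper's body (76 mm by 85 mm) begins 54 mm behind the grasp point. The pads swing forward as they close: fully open they stand 13 mm farther back than shut.
Start: joints at [1.162, 0.291, -0.153, 1.127, 0, 1.431], TCP at [0.14, 0.506, 0.245] pointing down, gripper open.
Joint ranges: [-2.52, 2.52], [-0.91, 1.74], [-1.3, 1.37], [-1.96, 2.02], [-1.52, 1.47], [-3.14, 3.14]. Speed limits (rad/s): [2.22, 2.22, 2.79, 3.14, 3.14, 3.14].

INTERFACE

Orientations are given as a unit quaternion [w, x, y, z].
In Python, from station import arm, hand, eyes, ticket gives the robot as it stands. Calls block until the motion is done:
- arm.reach(position, orientation): joint-space move of the TCP to a pose.
- arm.movel(position, orientation=None, max_speed=0.15): straight line of the TCP; orientation=None keeps the orientation; max_speed is the mean speed in m/s.
- arm.movej(angles): joint-space move.
- hand.ungrasp() and hand.close(): open the fingers fully, or close them until they stop; the grip force is fixed at half the most.
- arm.pause(seconds).
- arm.solve_ik(position, orientation): joint angles nearest the present ones, or None.
- arm.read_state(): the state.
- eyes.camera(name): name is "scene" or "top" or "wrist"; returns a dict with "pixels" (384x512x3 uint8, red, green, blue), "mtx" (3x3 intrinsics, pixels), "k1" (the pictures are not rectified: a ray, as slopes to the right and down, at radius r is drawn at 1 + k1 r^2 times it, then the intrinsics apply), "origin" and "orientation" of the camera in the world; the wrist camera has in their place "mount" (4x4, takes a point from camera to tool coordinates, whose origin is the TCP and whose axes are the tool frame's). Camera axes: x right, y up, looking along -z (the intrinsics and any distortion apply to the point x, -y, -z); pixel columns grow to the right and rows downward; lengths in m; the calibration is good to about 2 mm. A picture is of the moment at which its call begins: read the wrist's pose just before it. There is no depth.
A pose or a line that the arm cannot do raises arm.Unreachable and nothing moves.
- ticket.close_job(): hands the job in, once; it reports no verdict.
Trained networks look in the newest picture that a camera, given by its name, has taken for a name from the list of things; names that differ only in an ending like _2 or _b are one class to them, and where a whole thing is asked for, a point or a joint stands for the part that bears it (a point fixed in the world has none). Each returns a list of dicts, best first, with "confidence" (0 to 1); they miss things now and then, are a little off and sometimes report something else, mostly with a low value. They report only what shows in the picture. A call takes as long as a camera call.
- eyes.look_for(camera, name): "centre" ([x, y, z] in m, in world coordinates, good to about 4 mm: the middle of the surface that is visible of it).
- eyes.regions_of(camera, name): "region" (384x512 bool, what is visible of it).
- eyes.mark_of(camera, name): "centre" ([x, y, z] in m, in world coordinates, good to about 4 mm: a listed point, or the origin of a listed thing).
The state is a dict: "time": time; "qpos": joint angles; "joint_velocities": joint speeds; "effort": joint torques, N m; "ee_pos": TCP position; "orientation": TCP orientation; "contact_force": force on the tool from outside, world axes, zero at the start; "moment": the same for the moment, N m; "opening": finger opening in m.
Only numpy, scipy, OpenCV 4.12 (cv2) and the standard library are available. Lean on these libraries where they do the work, as an engineer would, in place of code of your own. Each camera call takes 0.05 s, during which the arm holds its last target.

TASK

First slide the blue tray with its two heel blocks all the way home into the low green-topped rack and let go of it. Then turn the dial of the combination padlock on the wooden stand clockwise, click by click, until it drops into the click where its red line points at the shackle, pull the shackle out of the lock as far as it goes, and carry the opened lock over to the rack: finish still holding it up, with its shackle about a hand's breadth above the brass staple on the rack and the lock clear of the rack. Leave the glue jar, the cardboard ring and the pincushion where they stand.

Things in the scene. Friction and masses are not known exactly. Their poses are not given: they have to be found in the camera images.
- rack: Fixed plywood rack, green top, 130 (x) x 136 (y) x 60 mm high. Origin: centre of its underside. One slot 108 mm wide, 48 high, floor = table, open at x = -65 mm (towards the robot); back board's inner face at x = +53 mm. Flared cheeks 30 mm high stand 30 mm out from the mouth as guides. The tray is home when its middle is at x = -2 mm, y = 0 (touching the back board), at most 5 mm short.
- staple (a point): Top of the brass staple (a 28 mm wide, 6 mm thick loop) on the rack's top board, 76 mm above the table, 30 mm in front of the rack's middle (rack x = -30 mm, y = 0).
- tray_mid (a point): Middle of the loose blue tray, 14 mm above its underside: 110 mm long (its x), 100 mm wide (y), 28 mm high, walls 4 mm, about 0.25 kg. It stands flat on the table before the rack's mouth, its +x end towards the slot, and slides on the table.
- tray_handle (a point): Grip point of the tray's black upright handle, 55 mm above the table, 88 mm on the -x side of the tray's middle. The handle is a block 24 mm along the tray's x, 14 mm along its y, its top 75 mm above the table: pinch it from above across y. Axes as the tray's.
- heel0_mid (a point): Middle of the red heel block (34 mm across, 28 mm high, 40 g), loose in the tray's +y half; it must stay in the tray.
- heel1_mid (a point): Middle of the dark wooden heel block (34 mm across, 28 mm high, 40 g), loose in the tray's -y half; it must stay in the tray.
- stand: Fixed wooden stand, 65 mm (x) by 77 mm (y), pocket floor 45 mm above the table, with a rim 6 mm high at the front (-x), 10 mm elsewhere, 1.5 mm from the lock. Origin: centre of its underside. It keeps the lock from turning or sliding while dial and shackle are worked; the lock lifts straight up out of it.
- lock: Loose brass combination padlock, about 0.3 kg in all, lying on its back in the stand with the dial up. Its case is 52 mm (x) by 54 mm (y) by 26 mm (z). Origin: centre of the case's underside. The shackle comes out of its -x side, over the front edge of the stand.
- shackle_mid (a point): Middle of the steel U-shaped shackle, between its two round legs (9 mm thick, 41 mm over both), 13 mm above the lock's underside, 56 mm on the -x side of the lock's middle when shut. Axes as the lock's. Legs run along x to the closed end 28 mm beyond. Pinch the outsides of both legs from above, across y: only air beside and below them; this grip carries the lock level.
- shackle (a joint): How far the shackle is pulled out along the lock's -x: 0 shut, 0.016 m fully out (it stays joined to the lock). It rubs with about 2.5 N and stays where it is left. It is blocked after about 3 mm unless the dial is within about 0.1 rad of 0.
- dial (a joint): Dial angle (rad) about the lock's z, counter-clockwise from above positive: 0 when the red line points at the shackle (lock's -x). Starts 1.0 to 2.1, so turn it clockwise to 0. A spring pawl gives a click rest every 0.524 rad (30 degrees), 0 among them, and draws the released dial into the nearest; about 0.1 N m takes it over a click. Stops at -0.4 and 2.9.
- dial_grip (a point): Grip point of the dial, on its axis, 56 mm above the lock's underside. The dial is a black disc 39 mm across with a raised grip bar 34 mm long, 13 mm thick; this point is 23 mm above the disc and 8 mm below the bar's top. Its axes turn with the dial: the bar runs along x (red line at the -x end), so pinch it across y.
- glue_mid (a point): Middle of the amber glue jar with a red cap, 56 mm across, 85 mm high, loose. Leave alone.
- tape_mid (a point): Middle of the cardboard ring (empty tape core), 90 mm across, 48 mm high, loose. Leave alone.
- pincushion_mid (a point): A point 30 mm up on the pincushion: a grey ball on a red post on a wooden foot 74 x 55 mm, 85 mm high, loose. Leave alone.

How it is judged:
On the way, in this order (a step that is already met when the one before it is completed fails the run):
1. the loaded tray is fully home in the rack and let go (x of tray_mid in the frame of rack between -0.007 and 0.012 m and y of tray_mid in the frame of rack between -0.01 and 0.01 m and height (world z) of tray_mid below 0.022 m and angle between the x axis of tray_mid and the x axis of rack, either way round below 0.1 rad and distance between each of heel0_mid, heel1_mid and tray_mid below 0.07 m and contact force between the fingers and anything else below 0.5 N), for 0.2 s.
2. the dial rests in its opening click (value of joint dial between -0.12 and 0.12 rad), for 0.2 s.
3. the shackle is pulled out (value of joint shackle above 0.012 m), for 0.2 s.
At the end, for the whole second after the job is handed in: Lock held still by the fingers, off the rack, underside over 80 mm up, shackle out over 12 mm, its middle within 50 mm sideways of the staple and 39 to 174 mm above it; tray flat, loaded, within 5 mm of its back stop and 0.1 rad of straight (x of tray_mid in the frame of rack between -0.007 and 0.012 m and y of tray_mid in the frame of rack between -0.01 and 0.01 m and height (world z) of tray_mid below 0.022 m and angle between the x axis of tray_mid and the x axis of rack, either way round below 0.1 rad and distance between each of heel0_mid, heel1_mid and tray_mid below 0.07 m and value of joint shackle above 0.012 m and horizontal distance between shackle_mid and staple below 0.05 m and height (world z) of shackle_mid between 0.115 and 0.25 m and height (world z) of lock above 0.08 m and contact force between lock and rack below 0.1 N and contact force between lock and the fingers above 1 N and linear speed of lock below 0.03 m/s); the arm keeps its last pose, push and grip.
It fails at once if glue was moved or tipped (distance of glue_mid from where it was at the start of the episode above 0.025 m or angle between glue_mid's own z axis and vertical above 0.3 rad).
It fails at once if tape was moved or tipped (distance of tape_mid from where it was at the start of the episode above 0.025 m or angle between tape_mid's own z axis and vertical above 0.3 rad).
It fails at once if pincushion was moved or tipped (distance of pincushion_mid from where it was at the start of the episode above 0.025 m or angle between pincushion_mid's own z axis and vertical above 0.3 rad).
It fails at once if a heel block fell out of the tray (distance between any of heel0_mid, heel1_mid and tray_mid above 0.08 m).
It also fails if it takes over 58 s, if anything falls off the work surface, if the arm or the gripper's body presses on something with over 40 N, if the wrist force passes 120 N, or if a joint passes its speed limit or range.

## Working session

There is one attempt and no reset: what is moved stays moved. The work goes in short steps, each a Python script; the robot and the scene stay as the last script left them, time stands still between calls to the robot, and variables do not carry over. Pictures are saved under pics/ and viewed, and the job is handed in when it is done.

```bash
ls; mkdir -p pics
cat > h.py <<'E'
import numpy as np, cv2
from station import arm, hand, eyes, ticket
def save(cam,name):
    im=eyes.camera(cam); cv2.imwrite(f'pics/{name}.png',im['pixels'][:,:,::-1]); return im
E
python3 - <<'E'
from h import *
s=arm.read_state(); print(s)
for c in ['scene','top']:
    im=save(c,c+'0'); print(c,im['origin'],im['orientation'],im['mtx'],im['k1'])
    for n in ['rack','staple','tray_mid','tray_handle','heel0_mid','heel1_mid','stand','lock','shackle_mid','dial_grip','glue_mid','tape_mid','pincushion_mid']:
        r=eyes.mark_of(c,n); print(n,[(np.round(d['centre'],3),round(d['confidence'],2)) for d in r[:2]])
print(arm.read_state()['time'])
E
```

```text
pics
{'time': 0.0, 'qpos': array([ 1.16172326e+00,  2.91306313e-01, -1.54069255e-01,  1.12667923e+00,
        3.56430420e-06,  1.43150799e+00]), 'joint_velocities': array([ 0.00046612, -0.00037593, -0.00046953, -0.00063312,  0.00103247,
       -0.00050827]), 'effort': array([-1.76698497e-03, -5.37148833e+01,  3.31361639e+01,  1.61612278e-02,
       -3.39739709e-04, -1.97322670e-06]), 'ee_pos': array([0.13976072, 0.50565828, 0.24474005]), 'orientation': array([ 0.56231096, -0.42843257,  0.56308829,  0.42799941]), 'contact_force': array([0.67609969, 0.15453971, 0.52253178]), 'moment': array([-0.01893343,  0.05267375, -0.02762994]), 'opening': 0.08539527096324553}
scene [1.11356277 0.05807353 0.67679682] [0.59225634 0.2364479  0.27591918 0.71916161] [[398.9117826    0.         260.53590224]
 [  0.         398.9117826  186.31500072]
 [  0.           0.           1.        ]] -0.1282091937715328
rack [(array([ 0.643,  0.145, -0.006]), 0.69)]
staple [(array([0.616, 0.142, 0.08 ]), 0.65)]
tray_mid [(array([0.504, 0.144, 0.01 ]), 0.75)]
tray_handle [(array([0.414, 0.14 , 0.056]), 0.96), (arr
[... 913 characters left out ...]
 0.144, 0.074]), 0.9)]
tray_mid [(array([0.501, 0.137, 0.018]), 0.86), (array([ 0.71 , -0.064,  0.03 ]), 0.75)]
tray_handle [(array([0.42 , 0.142, 0.055]), 0.65)]
heel0_mid [(array([0.486, 0.161, 0.02 ]), 0.52)]
heel1_mid [(array([0.5  , 0.115, 0.016]), 0.58), (array([0.503, 0.137, 0.018]), 0.23)]
stand [(array([ 0.571, -0.186,  0.001]), 0.87)]
lock [(array([ 0.566, -0.188,  0.046]), 0.83)]
shackle_mid [(array([ 0.515, -0.196,  0.053]), 0.76)]
dial_grip [(array([ 0.572, -0.184,  0.101]), 0.47)]
glue_mid [(array([ 0.711, -0.322,  0.049]), 0.97)]
tape_mid [(array([ 0.696, -0.205,  0.023]), 0.85), (array([0.485, 0.163, 0.018]), 0.31)]
pincushion_mid [(array([ 0.711, -0.064,  0.029]), 0.88)]
1.4
```

View pics/scene0.png

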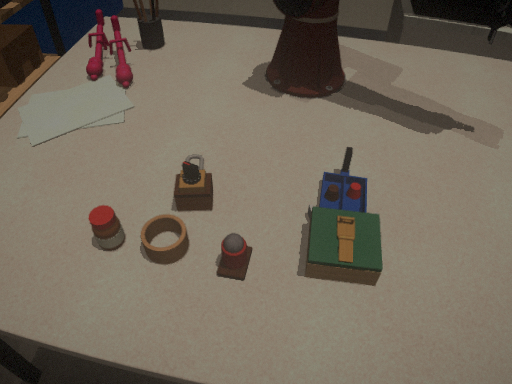

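View pics/top0.png

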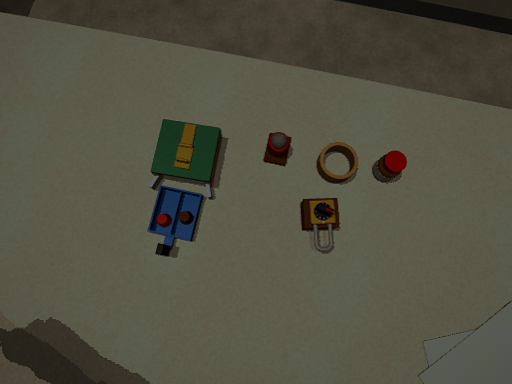

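```bash
cat >> h.py <<'E'
from scipy.spatial.transform import Rotation as R
def campose(im,st=None):
    if 'origin' in im:
        q=im['orientation']; return np.array(im['origin']), R.from_quat([q[1],q[2],q[3],q[0]]).as_matrix()
    q=st['orientation']; T=np.eye(4); T[:3,:3]=R.from_quat([q[1],q[2],q[3],q[0]]).as_matrix(); T[:3,3]=st['ee_pos']
    T=T@np.array(im['mount']); return T[:3,3],T[:3,:3]
def p2w(im,uv,z,st=None):
    o,Rm=campose(im,st); uv=np.asarray(uv,float).reshape(-1,1,2)
    d=cv2.undistortPoints(uv,im['mtx'],np.array([im['k1'],0,0,0,0.])).reshape(-1,2)
    v=np.c_[d[:,0],-d[:,1],-np.ones(len(d))]@Rm.T
    t=(z-o[2])/v[:,2]; return o+v*t[:,None]
def rect(mask,im,z,st=None):
    m=mask.astype(np.uint8); cs,_=cv2.findContours(m,cv2.RETR_EXTERNAL,cv2.CHAIN_APPROX_NONE); c=max(cs,key=cv2.contourArea)
    P=p2w(im,c.reshape(-1,2),z,st)[:,:2]
    (cx,cy),(w,h),a=cv2.minAreaRect((P*1000).astype(np.float32)); a=(a+45)%90-45
    return round(cx,1),round(cy,1),round(w,1),round(h,1),round(float(a),2)
E
python3 - <<'E'
from h import *
im=eyes.camera('top'); hsv=cv2.cvtColor(im['pixels'],cv2.COLOR_RGB2HSV)
big=cv2.resize(im['pixels'][90:270,130:360],None,fx=3.4,fy=3.4,interpolation=cv2.INTER_CUBIC); cv2.imwrite('pics/topbig.png',np.clip(big[:,:,::-1].astype(float)*1.6,0,255))
H,S,V=hsv[...,0],hsv[...,1],hsv[...,2]
g=(H>50)&(H<85)&(S>120)&(V>40)
for nm in ['staple']: pass
g[:]=g
m=cv2.morphologyEx(g.astype(np.uint8),cv2.MORPH_CLOSE,np.ones((11,11)))
print('green',rect(m,im,0.06))
b=(H>105)&(H<130)&(S>120)&(V>40); m=cv2.morphologyEx(b.astype(np.uint8),cv2.MORPH_OPEN,np.ones((3,3)));print('blue',rect(cv2.morphologyEx(m,cv2.MORPH_CLOSE,np.ones((15,15))),im,0.028))
for n,z in [('rack',.06),('tray_mid',.028),('stand',.05),('lock',.071)]:
    r=eyes.regions_of('top',n)
    if r: print(n,r[0]['confidence'],rect(r[0]['region'],im,z))
E
```

```text
green (646.0, 142.6, 127.9, 133.7, 2.26)
blue (492.9, 132.3, 87.9, 129.5, -0.29)
rack 0.63 (626.7, 136.2, 171.2, 148.5, 2.99)
tray_mid 0.58 (481.8, 136.3, 106.8, 156.1, -0.83)
stand 0.88 (556.5, -154.4, 70.2, 23.9, 16.27)
lock 0.57 (536.7, -189.2, 110.2, 58.5, 11.85)[ WARN:0@1.276] global loadsave.cpp:1063 imwrite_ Unsupported depth image for selected encoder is fallbacked to CV_8U.
```

View pics/topbig.png

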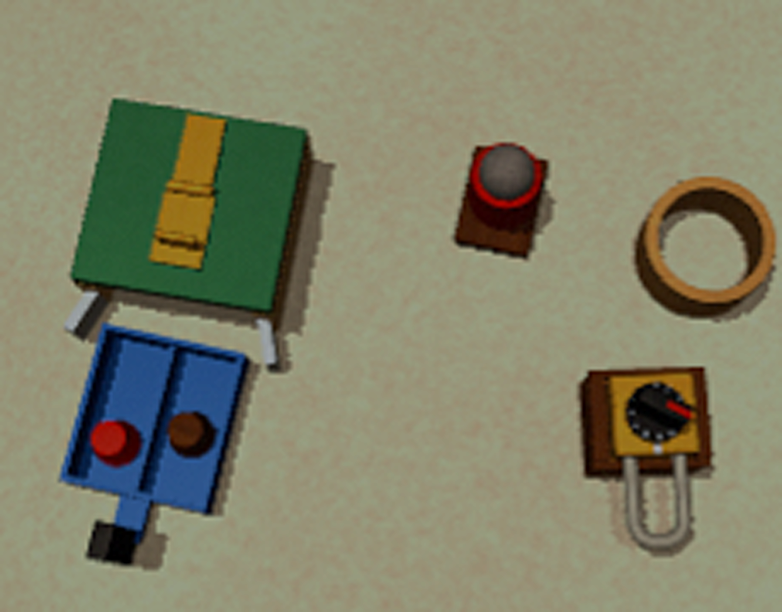

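Run:
```python
from h import *
im=eyes.camera('top')
def f(pts): return np.array(pts)/3.4+[130,90]
for n,z,p in [('rack',.06,[(113,100),(308,130),(270,312),(73,278)]),('tray',.028,[(105,325),(247,352),(208,513),(62,480)]),('lock',.071,[(612,373),(697,373),(699,458),(614,453)]),
 ('legs axes',.058,[(630,470),(682,467),(634,530),(684,530)])]:
    W=p2w(im,f(p),z); print(n,np.round(W.mean(0),4)); print(np.round(W,4).tolist())
    d=[W[i]-W[(i+1)%4] for i in range(4)]; print([ (round(float(np.linalg.norm(v)),3),round(float(np.degrees(np.arctan2(v[1],v[0]))),1)) for v in d])
```

```text
rack [0.6448 0.1406 0.06  ]
[[0.7058, 0.2109, 0.06], [0.7119, 0.0756, 0.06], [0.5828, 0.0715, 0.06], [0.5785, 0.2044, 0.06]]
[(0.135, 92.6), (0.129, 1.8), (0.133, -88.2), (0.127, -177.1)]
tray [0.5036 0.1355 0.028 ]
[[0.5576, 0.1849, 0.028], [0.5593, 0.0857, 0.028], [0.4483, 0.0855, 0.028], [0.4494, 0.1858, 0.028]]
[(0.099, 91.0), (0.111, 0.1), (0.1, -90.6), (0.108, 179.5)]
lock [ 0.5659 -0.1863  0.071 ]
[[0.5864, -0.1544, 0.071], [0.5977, -0.208, 0.071], [0.5437, -0.2181, 0.071], [0.5358, -0.1646, 0.071]]
[(0.055, 101.9), (0.055, 10.5), (0.054, -81.6), (0.052, -168.6)]
legs axes [ 0.5144 -0.1988  0.058 ]
[[0.5292, -0.1783, 0.058], [0.5379, -0.2108, 0.058], [0.492, -0.1874, 0.058], [0.4985, -0.2186, 0.058]]
[(0.034, 105.1), (0.052, -27.0), (0.032, 101.7), (0.051, -127.3)]
```

```bash
cat >> h.py <<'E'
def q(theta):
    x=np.array([0,0,-1.]); z=np.array([-np.sin(theta),np.cos(theta),0]); y=np.cross(z,x)
    r=R.from_matrix(np.c_[x,y,z]).as_quat(); return [r[3],r[0],r[1],r[2]]
E
python3 - <<'E'
from h import *
print(eyes.camera('wrist')['mount'])
for n,p,t in [('tray',(.415,.137,.3),.01),('lock',(.567,-.187,.3),.19),('dial0',(.567,-.187,.11),.19),('dial1.3',(.567,-.187,.11),1.5),('d2.2',(.567,-.187,.11),2.2),('end',(.61,.14,.25),.04),('end',(.61,.14,.25),.5)]:
    for k in (0,np.pi):
        s=arm.solve_ik(p,q(t+k)); print(n,k>0, None if s is None else np.round(s,2))
E
```

```text
[[ 8.32421298e-04  2.73253917e-01 -9.61941580e-01 -1.27883589e-01]
 [ 4.40999177e-04  9.61941720e-01  2.73254338e-01  6.99491492e-02]
 [ 9.99999556e-01 -6.51678175e-04  6.80236022e-04 -1.27526231e-04]
 [ 0.00000000e+00  0.00000000e+00  0.00000000e+00  1.00000000e+00]]
tray False [ 0.15  0.09 -0.26  1.22  0.    0.14]
tray True [ 0.15  0.09 -0.26  1.22  0.   -3.  ]
lock False [-0.44  0.41  0.17  1.33  0.   -0.63]
lock True [-0.44  0.41  0.17  1.33  0.    2.51]
dial0 False [-0.44  0.53 -0.16  0.88  0.   -0.63]
dial0 True [-0.44  0.53 -0.16  0.88  0.    2.51]
dial1.3 False [-0.44  0.53 -0.16  0.88  0.   -1.94]
dial1.3 True [-0.44  0.53 -0.16  0.88  0.    1.2 ]
d2.2 False [-0.44  0.53 -0.16  0.88  0.   -2.64]
d2.2 True [-0.44  0.53 -0.16  0.88  0.    0.5 ]
end False [0.11 0.49 0.15 1.24 0.   0.07]
end True [ 0.11  0.49  0.15  1.24  0.   -3.07]
end False [ 0.11  0.49  0.15  1.24  0.   -0.39]
end True [0.11 0.49 0.15 1.24 0.   2.75]
```

Run:
```python
from h import *
arm.reach([.47,.138,.27],q(0.02))
st=arm.read_state(); im=save('wrist','w1')
for n in ['tray_handle','tray_mid','rack','staple']:
    print(n,[(np.round(d['centre'],4),round(d['confidence'],2)) for d in eyes.mark_of('wrist',n)[:2]])
import pickle; pickle.dump((st,im),open('w1.pkl','wb')); print(st['time'])
```

```text
tray_handle [(array([0.4196, 0.1424, 0.0596]), 0.68)]
tray_mid [(array([0.5009, 0.1405, 0.0131]), 0.8), (array([ 0.6471,  0.1425, -0.0022]), 0.75)]
rack [(array([ 0.6482,  0.1436, -0.003 ]), 0.85)]
staple [(array([0.6149, 0.1411, 0.0781]), 0.55)]
3.55
```

View pics/w1.png

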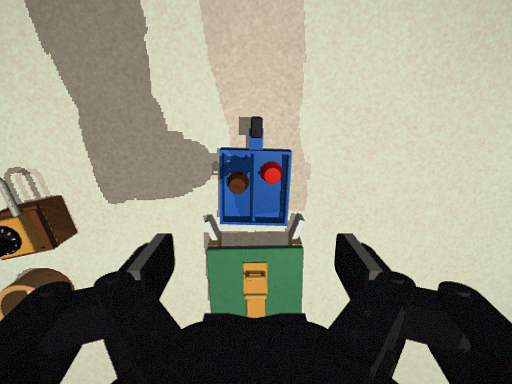

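Run:
```python
from h import *
im=cv2.imread('pics/w1.png')
cv2.imwrite('pics/w1b.png',np.clip(cv2.resize(im[105:330,190:315],None,fx=2.66*1,fy=2.66,interpolation=cv2.INTER_CUBIC).astype(float)*1.3,0,255).astype(np.uint8))
```

```text
(no output)
```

View pics/w1b.png

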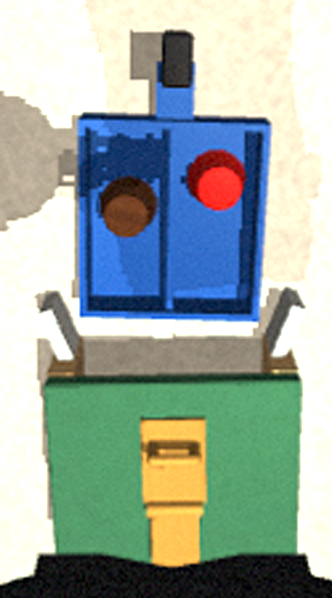

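Run:
```python
from h import *
import pickle; st,im=pickle.load(open('w1.pkl','rb'))
f=lambda p: np.array(p)/2.66+[190,105]
for n,z,p in [('tray',.028,[(80,115),(270,120),(260,318),(80,310)]),('handle',.075,[(177,32),(177,82),(163,57),(192,57)]),('rackfront',.06,[(47,380),(300,378),(57,550),(302,550)]),('staple',.07,[(141,420),(207,420)])]:
    W=p2w(im,f(p),z,st); print(n,np.round(W.mean(0),4)); print(np.round(W,4).tolist())
```

```text
tray [0.5016 0.14   0.028 ]
[[0.447, 0.0914, 0.028], [0.4475, 0.1888, 0.028], [0.5572, 0.1897, 0.028], [0.5546, 0.0899, 0.028]]
handle [0.4149 0.1401 0.075 ]
[[0.4043, 0.1397, 0.075], [0.4256, 0.1402, 0.075], [0.415, 0.1339, 0.075], [0.4147, 0.1465, 0.075]]
rackfront [0.6313 0.1449 0.06  ]
[[0.5807, 0.0764, 0.06], [0.5767, 0.2078, 0.06], [0.6854, 0.0794, 0.06], [0.6825, 0.2161, 0.06]]
staple [0.5966 0.1427 0.07  ]
[[0.597, 0.1258, 0.07], [0.5963, 0.1597, 0.07]]
```

Run:
```python
from h import *
arm.reach([.415,.1395,.12],q(0.005))
arm.movel([.415,.1395,.055],max_speed=.12)
hand.close()
s=arm.read_state(); print(s['opening'],s['contact_force'],s['time'])
arm.movel([.50,.141,.055],q(.02))
s=arm.read_state(); print(s['ee_pos'],s['contact_force'],s['time'])
arm.movel([.54,.1415,.055],q(.035),max_speed=.1)
s=arm.read_state(); print(s['ee_pos'],s['contact_force'],s['moment'],s['time'])
save('scene','s1'); save('top','t1')
```

```text
0.013124359450357047 [-1.14385968 -2.78054032  5.79821004] 5.825
[0.49912274 0.14092474 0.054725  ] [ 0.30998511 -1.08562845 -1.63877264] 6.5417
[0.53903034 0.14148901 0.05476535] [ 1.02797213 -0.58436857 -2.57683058] [-0.05267619  0.08854596  0.01810409] 7.0917
```

View pics/s1.png

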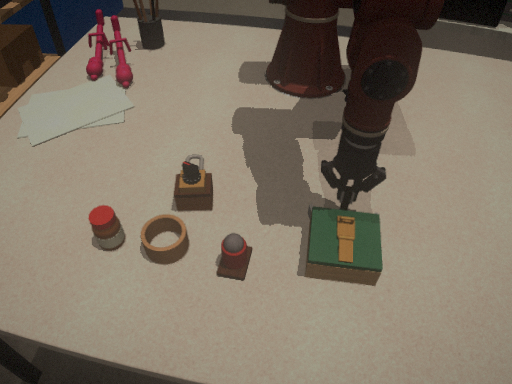

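Run:
```python
from h import *
x=.54
while x<.572:
    x+=.003; arm.movel([x,.1415+(x-.54)*.035,.055],q(.035),max_speed=.06); s=arm.read_state()
    print(round(x,3),np.round(s['ee_pos'],4),np.round(s['contact_force'],1))
    if s['contact_force'][0]<-12: break
print(s['time'])
```

```text
0.543 [0.5426 0.1416 0.0548] [ 0.9 -0.8 -4.4]
0.546 [0.5462 0.1417 0.0549] [ 0.1 -0.3 -5.3]
0.549 [0.5493 0.1418 0.055 ] [ 0.8  0.2 -4.2]
0.552 [0.5523 0.1419 0.055 ] [ 0.1  0.3 -3.5]
0.555 [0.555  0.142  0.0549] [-1.1 -0.6 -4. ]
0.558 [0.5553 0.1419 0.0549] [-10.9  -1.6   7. ]
0.561 [0.5554 0.1419 0.0549] [-23.8  -2.7  19. ]
8.9417
```

Run:
```python
from h import *
arm.movel([.556,.142,.055],q(.035),max_speed=.06); s=arm.read_state(); print(s['ee_pos'],s['contact_force'])
hand.ungrasp(); arm.pause(.1)
arm.movel([.556,.142,.14],max_speed=.15)
s=arm.read_state(); print(s['ee_pos'],s['contact_force'],s['time'])
arm.pause(.1)
arm.reach([.52,-.1,.25],q(.19+np.pi/2*0))
arm.reach([.60,-.175,.25],q(.19))
st=arm.read_state(); im=save('wrist','w2')
for n in ['dial_grip','lock','shackle_mid']:
    print(n,[(np.round(d['centre'],4),round(d['confidence'],2)) for d in eyes.mark_of('wrist',n)[:2]])
im2=save('top','t2')
for n in ['tray_mid','tray_handle']: print(n,[(np.round(d['centre'],4),round(d['confidence'],2)) for d in eyes.mark_of('top',n)[:2]])
import pickle; pickle.dump((st,im,im2),open('w2.pkl','wb')); print(st['time'])
cv2.imwrite('pics/w2b.png',cv2.resize(im['pixels'][60:260,150:400,::-1],None,fx=3,fy=3,interpolation=cv2.INTER_CUBIC))
cv2.imwrite('pics/t2b.png',np.clip(1.8*cv2.resize(im2['pixels'][100:280,130:360,::-1],None,fx=3.3,fy=3.3,interpolation=cv2.INTER_CUBIC).astype(float),0,255).astype(np.uint8))
```

```text
[0.55512136 0.14185941 0.05487358] [-6.94414891 -1.73890164 -0.762052  ]
[0.555517   0.14194297 0.13929854] [-0.09369581  0.57805958  0.0086973 ] 10.7
dial_grip [(array([ 0.5644, -0.1888,  0.1043]), 0.57)]
lock [(array([ 0.5671, -0.1849,  0.0484]), 0.7), (array([ 0.7076, -0.0636,  0.0276]), 0.64)]
shackle_mid [(array([ 0.5131, -0.1945,  0.052 ]), 0.91), (array([0.6166, 0.1404, 0.0765]), 0.71)]
tray_mid []
tray_handle [(array([0.5599, 0.1418, 0.0575]), 0.43)]
12.3583
```

View pics/w2.png

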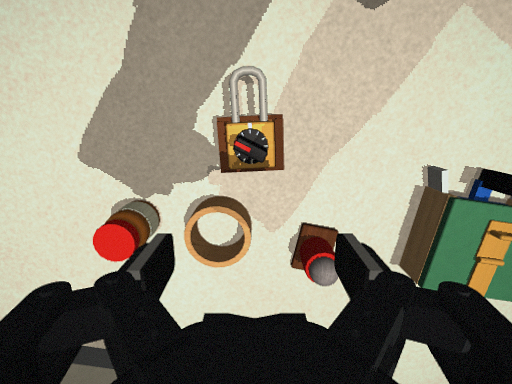

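View pics/t2b.png

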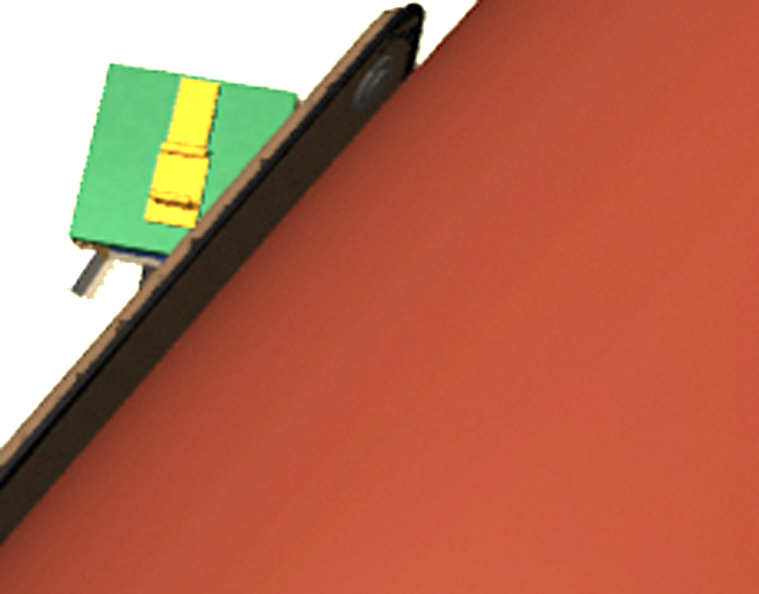

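Run:
```python
from h import *
import pickle; st,im,_=pickle.load(open('w2.pkl','rb'))
cv2.imwrite('pics/w2c.png',cv2.resize(im['pixels'][55:185,200:300,::-1],None,fx=4.6,fy=4.6,interpolation=cv2.INTER_CUBIC))
```

```text
(no output)
```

View pics/w2c.png

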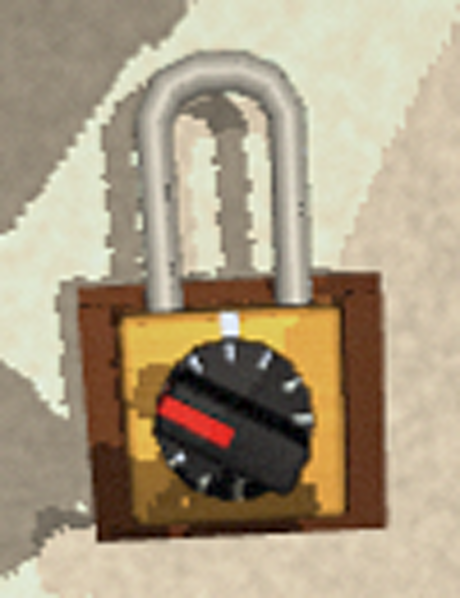

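Run:
```python
from h import *
import pickle; st,im,_=pickle.load(open('w2.pkl','rb'))
f=lambda p: np.array(p)/4.6+[200,55]
for n,z,p in [('red',.109,[(162,404),(233,440)]),('bar',.109,[(162,404),(303,467)]),('legs',.058,[(163,300),(158,130),(293,300),(288,130)]),('end',.058,[(222,52)]),('case',.071,[(122,313),(340,308),(345,512),(133,523)]),('disc',.078,[(235,418)])]:
    W=p2w(im,f(p),z,st); print(n,np.round(W.mean(0),4)); print(np.round(W,4).tolist())
    d=W[1]-W[0] if len(W)>1 else [0,0]; print(np.degrees(np.arctan2(d[1],d[0])),np.linalg.norm(d))
```

```text
red [ 0.5647 -0.1919  0.109 ]
[[0.5624, -0.2001, 0.109], [0.567, -0.1838, 0.109]]
74.08984931421742 0.016925666514079774
bar [ 0.5661 -0.184   0.109 ]
[[0.5624, -0.2001, 0.109], [0.5699, -0.1679, 0.109]]
76.91851060825407 0.03307096093709504
legs [ 0.5208 -0.195   0.058 ]
[[0.543, -0.2066, 0.058], [0.5046, -0.2145, 0.058], [0.5369, -0.175, 0.058], [0.4986, -0.184, 0.058]]
-168.41939698276406 0.03927084224352666
end [ 0.4849 -0.2026  0.058 ]
[[0.4849, -0.2026, 0.058]]
0.0 0.0
case [ 0.5663 -0.1839  0.071 ]
[[0.5474, -0.2149, 0.071], [0.5364, -0.1641, 0.071], [0.5843, -0.1526, 0.071], [0.5971, -0.204, 0.071]]
102.23875738746729 0.05198617576600058
disc [ 0.5659 -0.1839  0.078 ]
[[0.5659, -0.1839, 0.078]]
0.0 0.0
```

Run:
```python
from h import *
c=[.5664,-.185]; yaw=.213
arm.reach([*c,.18],q(yaw+1.06))
arm.movel([*c,.099],max_speed=.1)
s=arm.read_state(); print(s['contact_force'],s['qpos'][5])
hand.close()
s=arm.read_state(); print(s['opening'],s['contact_force'],s['moment'],s['time'])
for a in np.arange(.95,-.01,-.19):
    arm.reach([*c,.099],q(yaw+a-.0)); s=arm.read_state(); print(round(a,2),np.round(s['contact_force'],1),np.round(s['moment'],2),s['opening'],s['time'])
save('wrist','w3')
```

```text
[0.47473888 1.08261348 0.88928783] -1.7113000233828723
0.011995876347400883 [ 0.56477352 -0.57259016  0.80741175] [-0.07213732 -0.02270757  0.00841814] 15.3667
0.95 [1.4 0.5 1.4] [ 0.02 -0.37  0.22] 0.011814134289172457 15.6167
0.76 [1.6 1.4 2.3] [ 0.11 -0.37 -0.03] 0.011799987213737853 15.9167
0.57 [0.5 2.1 4.6] [ 0.4   0.02 -0.16] 0.011974734127487213 16.2167
0.38 [1.6 2.3 4.3] [ 0.69 -0.21  0.31] 0.011363893536210081 16.5167
0.19 [2.3 4.  5.3] [ 0.9  -0.22 -0.09] 0.011921806146217613 16.8167
0.0 [0.8 3.4 5.1] [ 0.79 -0.22 -0.12] 0.011918679810987933 17.1167
```

View pics/w3.png

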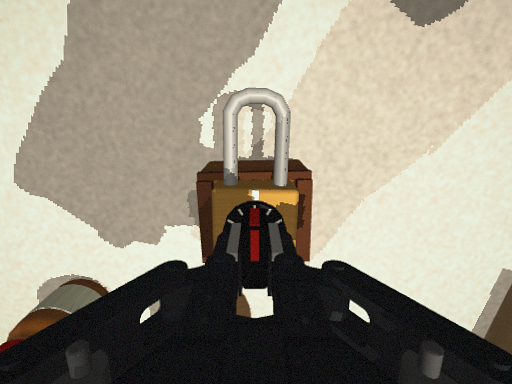

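Run:
```python
from h import *
hand.ungrasp(); arm.movel([.5664,-.185,.17],max_speed=.12); arm.movel([.60,-.176,.22],max_speed=.2)
st=arm.read_state(); im=save('wrist','w4'); print(st['time'],st['contact_force'])
import pickle; pickle.dump((st,im),open('w4.pkl','wb'))
print([(np.round(d['centre'],4),round(d['confidence'],2)) for d in eyes.mark_of('wrist','shackle_mid')[:2]])
cv2.imwrite('pics/w4c.png',cv2.resize(im['pixels'][60:200,200:310,::-1],None,fx=4.2,fy=4.2,interpolation=cv2.INTER_CUBIC))
```

```text
19.0667 [-0.3162171  -0.54639627 -0.21890303]
[(array([ 0.5124, -0.1938,  0.0546]), 0.88)]
```

View pics/w4c.png

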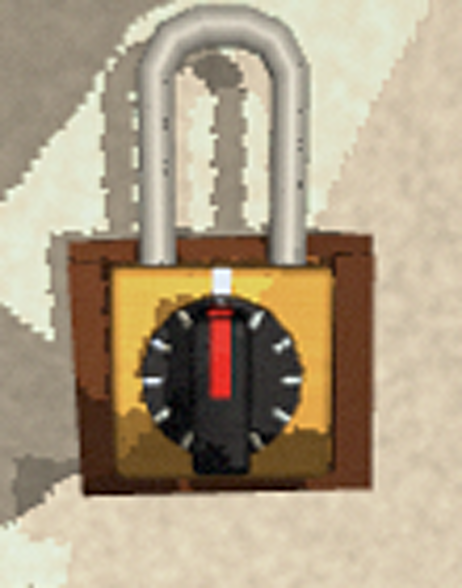

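Run:
```python
from h import *
import pickle; st,im=pickle.load(open('w4.pkl','rb'))
W=p2w(im,np.array([(159,240),(288,240),(159,100),(288,100)])/4.2+[200,60],.058,st); print(W.mean(0)); 
yaw=.213; ux=np.array([np.cos(yaw),np.sin(yaw)]); uy=np.array([-ux[1],ux[0]])
m=np.array([.5117,-.1968]); off=(W.mean(0)[:2]-m)@uy; print('lateral',off)
m=m+uy*np.clip(off,-.003,.003)
np.save('m.npy',m)
arm.reach([*m,.15],q(yaw)); arm.movel([*m,.053],max_speed=.1)
s=arm.read_state(); print(s['contact_force'])
hand.close(); s=arm.read_state(); print(s['opening'],s['contact_force'],s['moment'],s['time'])
for d in [.003,.006,.009,.012,.015,.018,.021]:
    p=m-ux*d; arm.movel([*p,.053],max_speed=.05); s=arm.read_state(); F=s['contact_force']
    print(d,np.round((s['ee_pos'][:2]-m)@ux,4),np.round(F,1),s['opening'],s['time'])
    if F[:2]@ux>12: break
save('wrist','w5'); save('scene','s5')
```

```text
[ 0.51991606 -0.19413601  0.058     ]
lateral 0.0008669649930366813
[ 0.72551758 -0.38223259  0.49204456]
0.03861006163857378 [-0.74429269 -1.12102039  4.03852426] [-0.03079317  0.18598873 -0.03423856] 21.3167
0.003 -0.0027 [0.6 0.9 3.8] 0.03897519519977081 21.5667
0.006 -0.0061 [ 1.9 -0.5  3.4] 0.03912384990335481 21.8167
0.009 -0.0093 [ 1.1 -1.4  3.4] 0.03889166368346155 22.0667
0.012 -0.0123 [ 0.8 -1.5  3.9] 0.038651370309570866 22.3167
0.015 -0.0153 [ 0.6 -1.8  3.6] 0.038956292604220774 22.5667
0.018 -0.0167 [8.1 0.6 0.8] 0.03878752657135222 22.8167
0.021 -0.017 [17.1  3.5 -4.3] 0.038934323557509254 23.0667
```

View pics/w5.png

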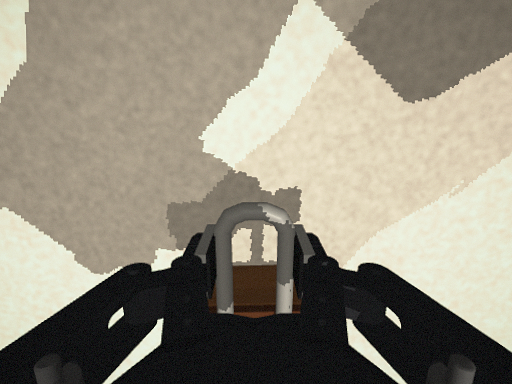

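Run:
```python
from h import *
m=np.load('m.npy'); yaw=.213; ux=np.array([np.cos(yaw),np.sin(yaw)])
p=m-ux*.0165; arm.movel([*p,.053],max_speed=.05); s=arm.read_state(); print(s['contact_force'])
arm.movel([*p,.09],max_speed=.05); s=arm.read_state(); print(s['contact_force'],s['moment'],s['opening'])
arm.movel([*p,.2],max_speed=.1); s=arm.read_state(); print(s['contact_force'],s['opening'],s['time'])
save('scene','s6')
```

```text
[ 3.81121789 -0.74403058  2.40289077]
[-0.7274469  -0.72157246 -3.16717287] [-0.08475128  0.23981186 -0.02342291] 0.03919679451678487
[-0.40959323  0.49182843 -4.62231463] 0.038887420185321514 25.5583
```

View pics/s6.png

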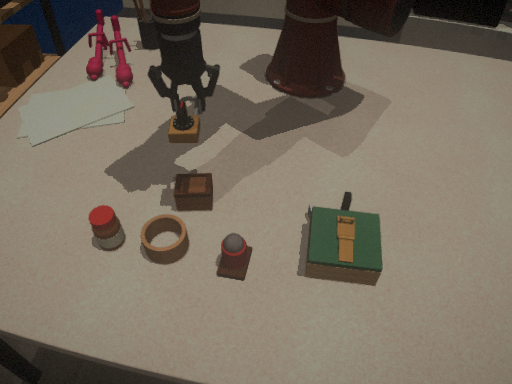

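The lock has lifted out of the stand (now at about (184,125)), the stand is empty, and the tray is home. Next I carry the lock to the rack.

Run:
```python
from h import *
arm.movel([.50,0.0,.2],q(.1),max_speed=.12)
arm.movel([.54,.142,.2],q(.035),max_speed=.12)
arm.movel([.6145,.142,.175],max_speed=.08)
arm.pause(.8)
s=arm.read_state(); print(s['ee_pos'],s['contact_force'],s['opening'],s['joint_velocities'].max(),s['time'])
save('scene','s7');save('wrist','w7')
for c in ['scene','wrist']:
  for n in ['shackle_mid','lock','tray_handle']: print(c,n,[(np.round(d['centre'],3),round(d['confidence'],2)) for d in eyes.mark_of(c,n)[:2]])
save('top','t7')
for n in ['shackle_mid','lock','tray_handle','staple','glue_mid','tape_mid','pincushion_mid']: print('top',n,[(np.round(d['centre'],3),round(d['confidence'],2)) for d in eyes.mark_of('top',n)[:2]])
```

```text
[0.61446921 0.14198573 0.17496385] [ 0.44987383 -0.03344397 -2.93939596] 0.03899552150952605 0.00257711348672786 30.7333
scene shackle_mid [(array([0.616, 0.144, 0.18 ]), 0.59)]
scene lock [(array([0.688, 0.143, 0.159]), 0.94)]
scene tray_handle []
wrist shackle_mid []
wrist lock []
wrist tray_handle [(array([0.555, 0.141, 0.056]), 0.61)]
top shackle_mid [(array([0.62 , 0.144, 0.177]), 0.66)]
top lock [(array([0.688, 0.139, 0.162]), 0.91)]
top tray_handle [(array([0.556, 0.142, 0.057]), 0.68), (array([0.616, 0.146, 0.179]), 0.65)]
top staple [(array([0.619, 0.14 , 0.073]), 0.72), (array([ 0.568, -0.184, -0.003]), 0.53)]
top glue_mid [(array([ 0.711, -0.321,  0.041]), 0.9)]
top tape_mid [(array([ 0.696, -0.202,  0.022]), 0.56)]
top pincushion_mid [(array([ 0.71 , -0.065,  0.028]), 0.79)]
```

View pics/s7.png

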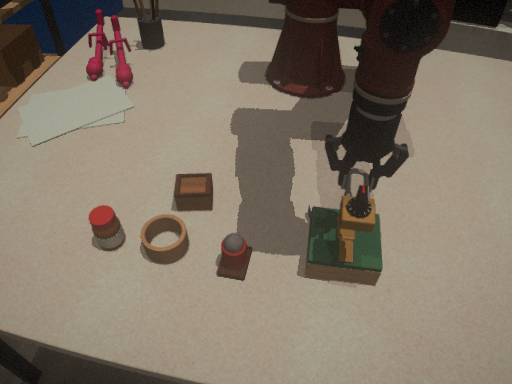

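View pics/w7.png

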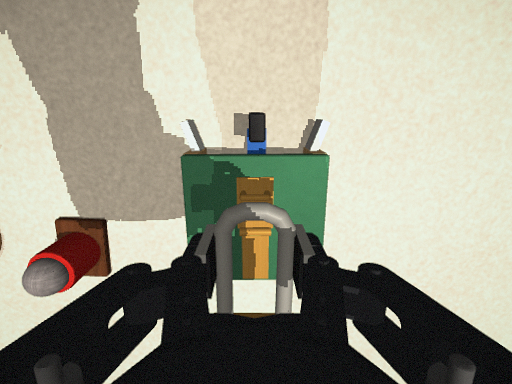

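```bash
python3 -c "
from h import *
ticket.close_job(); print(arm.read_state()['time'])"
```

```text
the job is handed in; nothing more can be done
the job is handed in; nothing more can be done
```

The job is done and handed in at about 31 s of the 58 s allowed. No verdict is reported, so this rests on my own checks.

- **Tray:** I slid it in by its handle until it pressed against the back board, where I had expected it to stop, then let go. The last pictures show the handle still at x ≈ 0.555 m, so the tray is about 1 mm from its home position. The heel blocks are hidden inside the rack, so I could not see them after the push.
- **Dial:** I turned it clockwise by two clicks (60°). After release, the red line pointed at the shackle.
- **Shackle:** I pulled it out about 16.5 mm, until it pulled hard against its stop. The final pictures put the shackle's middle and the lock 68–72 mm apart, depending on the camera. Fully out is 72 mm; 68 mm would still be about 12 mm out.
- **Lock:** It lifted cleanly out of the stand and is held still over the rack. The shackle is about 0.10 m above the staple and within roughly 5 mm sideways, and the lock's underside is about 0.16 m up.
- **Other things:** The glue jar, cardboard ring and pincushion show within a few millimetres of where they started.

The other last checks also agreed, except that the wrist camera could not detect the lock or shackle at the end; the scene and top cameras both did.

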